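# Flip the status flag of the petri dish

### The arm

A 6-joint arm with a two-finger parallel gripper is mounted at the origin on the work surface; the furniture and walls round the work are solid. World frame = base frame: x ahead of the robot, y to its left, z up, the work surface at z = 0. Lengths are in mm, angles in rad, forces in N, time in s.
With the tool pointing down it reaches from about 350 to 850 mm from the base axis. Payload 8.1 kg.
Tool frame: the origin (TCP) lies at the very end of the fingers, on their centre line; the grasp point (between the pads) lies 19 mm behind it (r.pinch_z is the distance from the TCP to the grasp point, in mm); z points along the fingers, y is the line along which they close (so a half turn about z gives the same grasp; the last joint's range is limited). The gripper opens to 93 mm and grips with 3 to 60 N. Pads are 15 mm wide; open, the fingers measure 128 mm over their backs; the gripper's body (75 mm by 188 mm) begins 65 mm behind the grasp point.
Start: joints at [-1.314, 0.13, 1.488, -0, 1.523, -0.085], TCP at [201.13, -565.289, 218.635] pointing down, gripper open.
Joint ranges: [-2.96, 2.96], [-0.89, 2.26], [0.02, 2.5], [-1.34, 4.48], [0, 2.73], [-2.66, 2.66]. Speed limits (rad/s): [2.39, 2.39, 2.79, 3.14, 3.14, 3.14].

### API

Orientations are given as a unit quaternion [x, y, z, w].
In Python, from rig import r gives the robot as it stands.
- The arm moves only by the tool step_arm, never from a script. Its argument "plan" is a list of rows, each a list of 6 numbers: the shift along the tool's x, y, z in cm, then the turn, a rotation vector about the tool's x, y, z in degrees. In form: [[dx, dy, dz, rx, ry, rz], ...]. A call has 1 to 20 rows; each row shifts and turns the commanded pose from where the row before left it, along the tool's axes as they then stand; what a row does not reach is not made up. A row lasts 1/10 s, in which the tool goes at most 50 mm and 8.59 degrees, less where a joint would pass 70% of its speed; a pose out of reach is approached as far as the arm can. A call with a gripper value outside its range is refused whole. "grip" is the opening, from -1 (shut) to 1 (fully open), so that 0 is half open, set as the call begins (left out, the last holds). The fingers move at their own pace and stop on an object; "grip_force" is the grip in N (left out, the last holds). Time passes only in rows, so rows that do not move let the fingers close. It gives the time, the measured TCP pose, the force, the opening and the grip force at its end, in the units of the state.
- r.state(): the state, without advancing time (a new reading comes with each control period).
- r.grab_frame(name): name is "side" or "top"; returns the picture (420x560x3 uint8, red, green, blue); there is no depth.
- r.camera_model(name): a dict with "K" (3x3 intrinsics, pixels), "D" ([k1, k2, p1, p2, k3] as OpenCV has them; the pictures are not rectified), "rvec" (rotation vector, rad) and "tvec" (3), from world to camera coordinates, as OpenCV has them. Camera axes: x right, y down, z forward; pixel columns grow to the right and rows downward; lengths in mm; the calibration is good to about 2 mm. A picture is of the moment at which its call begins. camera_model takes no time and is no camera call.
- r.close_job(): hands the job in; it is judged then, once.
The state is a dict: "clock": time; "joint_pos": joint angles; "joint_vel": joint speeds; "tau": joint torques, N m; "ee_pos": TCP position; "tool_rot": TCP orientation; "ft_force": force on the tool from outside, world axes, zero at the start; "moment": the same for the moment, N m; "grip_width": opening from 0.0 (shut) to 1.0 (fully open); "grip_force": force on a finger pad.
Only numpy, scipy, OpenCV 4.12 (cv2) and the standard library are available. Lean on these libraries where they do the work, as an engineer would, in place of code of your own. Each camera call takes 0.05 s, during which the arm holds its last target. There are 200 camera calls.

### The job

The culture in the petri dish has been read, so change its status: with your fingertips, push the flag of the stand right in front of the petri dish over its pivot, half a turn from left to right, until it lies fully flat with its ringed face up. Do not grasp, lift or shove the stand, and leave the timer's flag and everything else on the bench as they are.

Things in the scene. Friction and masses are not known exactly. Their poses are not given: they have to be found in the camera images.
- dish_stand: Loose flag stand (two alike), 0.9 kg, right in front (robot's side) of the petri dish: grey base 64 x 116 x 11 mm, origin at the centre of its underside, x away from the robot (yaw -0.2 to 0.75 rad), y left, z up. A shaft along x at y = 0, 50 mm up, between two cheeks (x = +-27 mm, tops at 61 mm), carries the flag; two rests at y = +-48 mm end 47 mm up.
- dish_flag (a joint): Flag on the stand with the petri dish: white plate 44 mm wide (x), 5 mm thick, free edge 62 mm from the shaft. 0: flat to the left (+y), raised bar on top (starts at 0 to 0.1); pi/2: upright; pi: flat on the right-hand rest (-y), raised ring on top. Limits 0 and pi. Stiff hinge (0.022 N m, 1 N moves it): stays where it is left.
- dish_edge (a point): Middle of the free edge of the flag with the petri dish, 62 mm from the shaft, half-way through its 5 mm.
- dish_knob (a point): Centre of the 14 mm ball at the end of the thumb lever, which turns with the petri dish's flag. The lever, 40 mm long, sits on the shaft's robot end, 50 mm in front of the stand's centre, clear of the base. It points 60 deg ahead of the flag: up and left at flag angle 0, level to the right at 120 deg. Pushing the ball right and down raises the flag and carries it past upright.
- timer_stand: Loose flag stand (two alike), 0.9 kg, right in front (robot's side) of the timer: grey base 64 x 116 x 11 mm, origin at the centre of its underside, x away from the robot (yaw -0.2 to 0.75 rad), y left, z up. A shaft along x at y = 0, 50 mm up, between two cheeks (x = +-27 mm, tops at 61 mm), carries the flag; two rests at y = +-48 mm end 47 mm up.
- timer_flag (a joint): Flag on the stand with the timer: white plate 44 mm wide (x), 5 mm thick, free edge 62 mm from the shaft. 0: flat to the left (+y), raised bar on top (starts at 0 to 0.1); pi/2: upright; pi: flat on the right-hand rest (-y), raised ring on top. Limits 0 and pi. Built like the other.
- petri_dish: Round covered dish, 62 mm across, 15 mm high, standing close behind its flag stand; origin at the centre of its underside.
- lab_timer: Square-bodied countdown timer on its back, 87 x 86 x 19 mm, close behind the other flag stand; origin at the centre of its underside.
- tip_box: Bystander: closed clear-lidded box of pipette tips, 121 x 91 mm, 78 mm high; origin at its underside.
- marker: Bystander: felt marker lying down, 141 mm long, 16 mm thick.

How it is judged:
By the outcome, as a careful person would: the job done as asked, in the order asked, and still so for the second after the job is handed in, with the robot touching nothing.
It also fails if it takes over 48 s, if anything falls off the work surface, if the arm or the gripper's body presses on something with over 40 N, if the wrist force passes 120 N, or if a joint passes its speed limit or range.

## Working session

There is one attempt and no reset: what is moved stays moved. The work goes in short steps, Python scripts to look and compute and a tool call to move; the robot and the scene stay as the last step left them, time stands still between calls to the robot, and variables do not carry over. Pictures are saved under pics/ and viewed, at most 12 in all, crops included, and the job is handed in when it is done.

Besides the shell and the picture viewer there is one more tool, called after "Call:" in YAML: its name, and indented under it one key for each argument. step_arm: Moves the arm, as the interface text tells. Its arguments: {"type":"object","properties":{"plan":{"type":"array"},"grip":{"type":"number"},"grip_force":{"type":"number"}},"required":["plan"]}

```bash
mkdir -p pics; python3 - <<'E'
from rig import r
import cv2
for n in("top","side"):
    cv2.imwrite(f"pics/{n}0.png",r.grab_frame(n)[:,:,::-1])
    m=r.camera_model(n);R=cv2.Rodrigues(m["rvec"])[0];print(n,(-R.T@m["tvec"].reshape(3)).round(),R[2].round(2),m["K"][0][0],m["D"])
s=r.state();print(s["clock"],s["ee_pos"],s["tool_rot"],s["grip_width"])
E
```

```text
top [424. -19. 916.] [ 0.11 -0.02 -0.99] 411.0964021366999 [0.00383971 0.         0.         0.         0.        ]
side [ 998. -375.  689.] [-0.57  0.42 -0.71] 380.89974092909534 [0.00745489 0.         0.         0.         0.        ]
0.1 [ 200.9859642  -564.79864989  217.68638762] [ 9.85435341e-01  1.70048507e-01 -7.43515374e-05 -8.29420907e-04] 1.0007492041955917
```

View pics/top0.png

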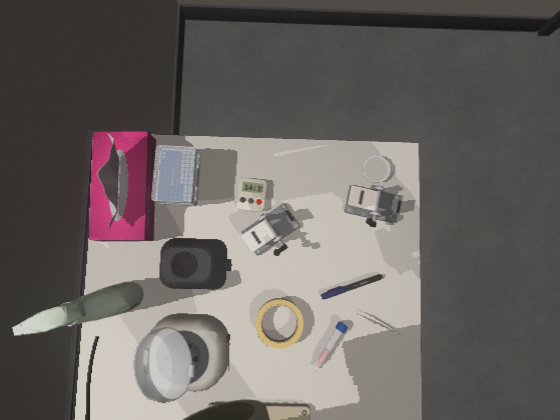

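View pics/side0.png

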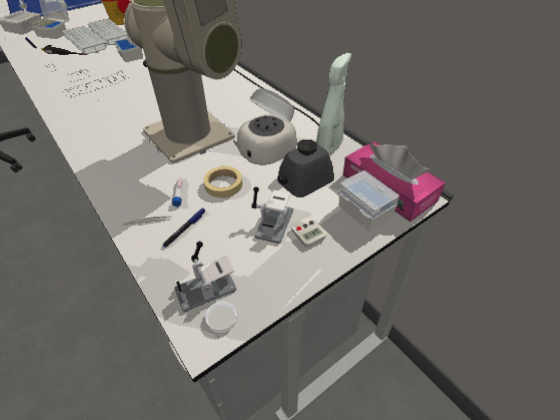

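The petri dish is at top px (376,168) with its stand at (373,203). The timer's stand is at (270,230). In the side view the dish stand is near (205,285). I'll enlarge it.

```bash
cat > h.py <<'E'
import cv2,numpy as np
from rig import r
def ray(n,uv):
    m=r.camera_model(n);R=cv2.Rodrigues(np.array(m["rvec"]))[0]
    p=cv2.undistortPoints(np.array([[uv]],float),np.array(m["K"]),np.array(m["D"]))[0,0]
    return -R.T@np.array(m["tvec"]).reshape(3),R.T@np.array([p[0],p[1],1])
def onz(n,uv,z):
    c,d=ray(n,uv);return c+d*(z-c[2])/d[2]
def two(a,b):
    c1,d1=ray("top",a);c2,d2=ray("side",b)
    s=np.linalg.lstsq(np.c_[d1,-d2],c2-c1,rcond=None)[0]
    p,q=c1+s[0]*d1,c2+s[1]*d2
    return (p+q)/2,np.linalg.norm(p-q)
def proj(n,P):
    m=r.camera_model(n);return cv2.projectPoints(np.array(P,float).reshape(-1,3),np.array(m["rvec"]),np.array(m["tvec"]),np.array(m["K"]),np.array(m["D"]))[0][:,0]
E
python3 - <<'E'
import cv2
a=cv2.imread("pics/top0.png")[145:245,325:425];b=cv2.imread("pics/side0.png")[235:335,160:260]
cv2.imwrite("pics/c0.png",cv2.resize(cv2.hconcat([a,b]),(800,400),interpolation=cv2.INTER_CUBIC))
E
```

```text
(no output)
```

View pics/c0.png

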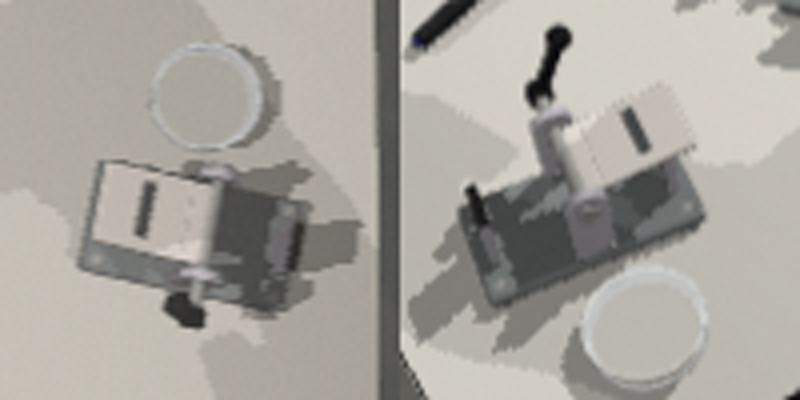

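The crop shows the flag lying left, bar up, and the knob at top px ≈(370,222) and side px ≈(199.5,244.5).

```bash
python3 - <<'E'
from h import *
T=lambda u,v:(325+u/4-.4,145+v/4-.4); S=lambda u,v:(160+(u-400)/4-.4,235+v/4-.4)
print("knob",two(T(180,308),S(558,38)))
print("flag corners",two(T(100,162),S(697,150)),two(T(85,248),S(662,85)))
FL,FR,BR=[onz("top",T(*p),11) for p in((78,270),(283,315),(308,203))]
print("top FL FR BR",FL,FR,BR, "centre",(FL+BR)/2, np.linalg.norm(FL-FR),np.linalg.norm(FR-BR))
a,b,c=[onz("side",S(*p),11) for p in((460,210),(505,305),(705,215))]
print("side FR BR BL",a,b,c,"centre",(a+c)/2,np.linalg.norm(a-b),np.linalg.norm(b-c))
print("dish",onz("top",T(207,97),15))
for (C) in ((FL+BR)/2,(a+c)/2,):
  pass
d1=FR-FL;d2=b-c
print("yaw", np.arctan2(-d1[0]*-1*-1,-d1[1]), d1,d2)
E
```

```text
knob (array([ 495.06385363, -214.99183931,   84.90690553]), np.float64(1.9340345955737714))
flag corners (array([ 574.41460325, -182.47498761,   48.15711733]), np.float64(2.6436102223673137)) (array([ 527.77440163, -174.92920315,   47.91125452]), np.float64(2.777286844422401))
top FL FR BR [ 520.48797868 -176.48931481   11.        ] [ 498.59405573 -290.68755419   11.        ] [ 561.73374881 -304.990726     11.        ] centre [ 541.11086375 -240.74002041   11.        ] 116.27803635613394 64.73949001388434
side FR BR BL [ 505.81628158 -290.75198922   11.        ] [ 569.91706176 -297.48342866   11.        ] [ 586.27204074 -190.87581533   11.        ] centre [ 546.04416116 -240.81390228   11.        ] 64.4532566780093 107.85484948485738
dish [ 619.41874706 -247.27206981   15.        ]
yaw 0.1894201120520205 [ -21.89392296 -114.19823937    0.        ] [ -16.35497898 -106.60761333    0.        ]
```

Call:
step_arm:
  plan:
    - [0, 0, 0, 0, 0, 7.55]
    - [0, 0, 0, 0, 0, 7.55]
    - [0, 0, 0, 0, 0, 7.55]
    - [0, 0, 0, 0, 0, 7.55]
    - [1.6, -3.1, 0, 0, 0, 0]
    - [1.6, -3.1, 0, 0, 0, 0]
    - [1.6, -3.1, 0, 0, 0, 0]
    - [1.6, -3.1, 0, 0, 0, 0]
    - [1.6, -3.1, 0, 0, 0, 0]
    - [1.6, -3.1, 0, 0, 0, 0]
    - [1.6, -3.1, 0, 0, 0, 0]
    - [1.6, -3.1, 0, 0, 0, 0]
    - [1.6, -3.1, 0, 0, 0, 0]
    - [1.6, -3.1, 0, 0, 0, 0]
    - [1.6, -3.1, 0, 0, 0, 0]
    - [1.6, -3.1, 0, 0, 0, 0]
    - [1.6, -3.1, 0, 0, 0, 0]
    - [1.6, -3.1, 0, 0, 0, 0]
  grip: -1
  grip_force: 10

```text
clock: 1.9
ee_pos: [501.7, -178.6, 218.3]
tool_rot: [0.996, -0.092, -0.0, -0.0]
ft_force: [0.0, -1.1, 0.2]
grip_width: 0.006
grip_force: 0.0
```

```bash
cat >> h.py <<'E'
C=np.array([542,-242,0.]);yaw=-.185
def loc(p):
    c,s=np.cos(yaw),np.sin(yaw);d=np.array(p)-C
    return np.round([c*d[0]+s*d[1],-s*d[0]+c*d[1],p[2]],1)
def stat():
    s=r.state();print("t",round(s["clock"],2),"local",loc(s["ee_pos"]),"rot",np.round(s["tool_rot"],3),"F",np.round(s["ft_force"],1),"grip",round(s["grip_width"],2))
E
python3 -c "from h import *;stat()"
```

```text
t 1.9 local [-51.2  54.9 218.3] rot [ 0.996 -0.092 -0.    -0.   ] F [ 0.  -1.1  0.2] grip 0.01
```

Call:
step_arm:
  plan:
    - [0, -0.5, 2.0, 0, 0, 0]
    - [0, -0.5, 2.5, 0, 0, 0]
    - [0, 0, 2.5, 0, 0, 0]
    - [0, 0, 2.5, 0, 0, 0]
    - [0, 0, 2.5, 0, 0, 0]
    - [0, 0, 2.4, 0, 0, 0]
    - [0, 0, 0, 0, 0, 0]
    - [0, 0, 0, 0, 0, 0]

```text
clock: 2.7
ee_pos: [502.6, -169.9, 74.5]
tool_rot: [0.996, -0.093, -0.001, -0.0]
ft_force: [0.6, 0.2, 1.2]
grip_width: 0.008
grip_force: 0.0
```

```bash
cat >> h.py <<'E'
def shot(k):
    a=r.grab_frame("top")[145:245,310:410];b=r.grab_frame("side")[215:315,160:260]
    cv2.imwrite(f"pics/{k}.png",cv2.resize(cv2.hconcat([a,b]),(800,400),interpolation=cv2.INTER_CUBIC)[:,:,::-1])
E
python3 -c "from h import *;shot('c1');stat()"
```

```text
t 2.8 local [-50.4  63.2  76.2] rot [ 0.996 -0.093  0.001  0.   ] F [0.3 0.2 0.9] grip 0.0
```

View pics/c1.png

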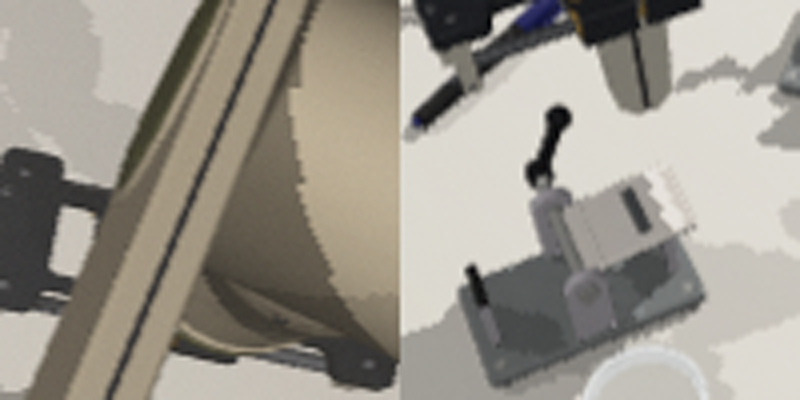

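The side view shows the closed fingertips (crop 635,108) left of the ball (558,118), and the path is clear. I'll push right.

Call:
step_arm:
  plan:
    - [0, 1, 0, 0, 0, 0]
    - [0, 0.5, 0, 0, 0, 0]
    - [0, 0.5, 0, 0, 0, 0]
    - [0, 0.5, 0, 0, 0, 0]
    - [0, 0.5, 0, 0, 0, 0]
    - [0, 0.5, 0, 0, 0, 0]
    - [0, 0.5, 0, 0, 0, 0]
    - [0, 0.5, 0, 0, 0, 0]
    - [0, 0.5, 0, 0, 0, 0]
    - [0, 0.5, 0, 0, 0, 0]
    - [0, 0.5, 0, 0, 0, 0]
    - [0, 0.5, 0, 0, 0, 0]
    - [0, 0, 0, 0, 0, 0]

```text
clock: 4.1
ee_pos: [490.9, -234.8, 74.6]
tool_rot: [0.996, -0.093, -0.0, 0.0]
ft_force: [-0.7, -0.2, 0.1]
grip_width: 0.008
grip_force: 0.0
```

```bash
python3 -c "from h import *;shot('c2');stat()"
```

```text
t 4.2 local [-51.4  -1.8  74.7] rot [ 0.996 -0.093  0.     0.   ] F [-1.3  0.2 -0.1] grip 0.01
```

View pics/c2.png

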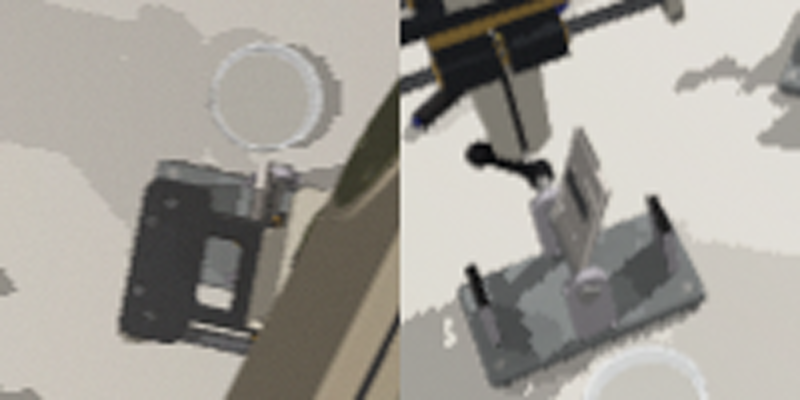

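The flag is almost upright and the ball (crop 480,155) is up and to the right. The stand hasn't moved. Next I lift over the ball and press it down.

Call:
step_arm:
  plan:
    - [0, -0.3, -1.2, 0, 0, 0]
    - [0, 0, -1.5, 0, 0, 0]
    - [0, 2, 0, 0, 0, 0]
    - [0, 2.2, 0, 0, 0, 0]
    - [0, 0, 1, 0, 0, 0]
    - [0, 0, 0.7, 0, 0, 0]
    - [0, 0, 0.5, 0, 0, 0]
    - [0, 0, 0.5, 0, 0, 0]
    - [0, 0, 0.5, 0, 0, 0]
    - [0, 0, 0.5, 0, 0, 0]
    - [0, 0, 0.5, 0, 0, 0]
    - [0, 0, 0.5, 0, 0, 0]
    - [0, 0, 0.5, 0, 0, 0]
    - [0, 0, 0.5, 0, 0, 0]
    - [0, 0, 0, 0, 0, 0]

```text
clock: 5.7
ee_pos: [483.1, -271.9, 43.6]
tool_rot: [0.996, -0.092, -0.001, 0.0]
ft_force: [-1.3, -2.5, -1.1]
grip_width: 0.003
grip_force: 1.4
```

```bash
python3 -c "from h import *;shot('c3');stat()"
```

```text
t 5.8 local [-51.8 -40.   44.4] rot [ 0.996 -0.092 -0.    -0.   ] F [-1.8 -0.8  0.3] grip 0.0
```

View pics/c3.png

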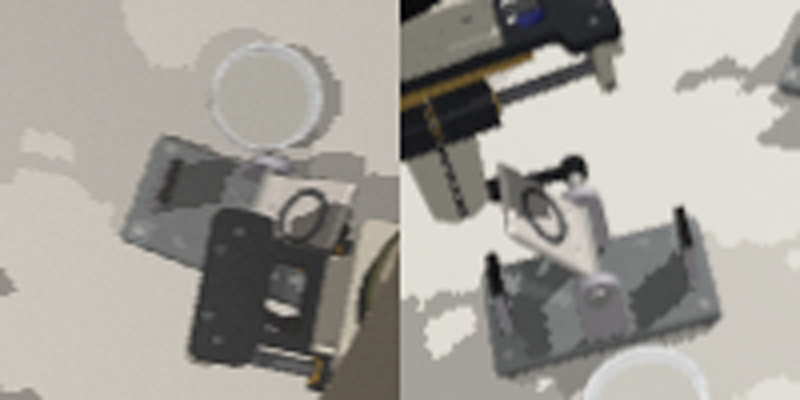

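The stand has rotated somewhat: the finger wedged beside the ball (crop 490,190) and nudged it left. I'll back off to the right and up, then measure again.

Call:
step_arm:
  plan:
    - [0, 1, 0, 0, 0, 0]
    - [0, 1, 0, 0, 0, 0]
    - [0, 0.5, -2, 0, 0, 0]
    - [0, 0, -4, 0, 0, 0]
    - [0, 0, -4, 0, 0, 0]
    - [-3, 3, 0, 0, 0, 0]
    - [-4, 3, 0, 0, 0, 0]
    - [-4, 3, 0, 0, 0, 0]
    - [-4, 3, 0, 0, 0, 0]
    - [0, 3, 0, 0, 0, 0]
    - [0, 3, 0, 0, 0, 0]
    - [0, 3, 0, 0, 0, 0]
    - [0, 0, 0, 0, 0, 0]

```text
clock: 7.1
ee_pos: [291.7, -479.2, 144.9]
tool_rot: [0.996, -0.094, 0.0, 0.001]
ft_force: [0.1, 1.2, 0.4]
grip_width: 0.006
grip_force: 0.0
```

```bash
python3 -c "from h import *;shot('c4');stat()"
```

```text
t 7.2 local [-202.  -276.   144.5] rot [ 0.996 -0.093  0.    -0.   ] F [-0.2 -0.5 -0.4] grip 0.01
```

View pics/c4.png

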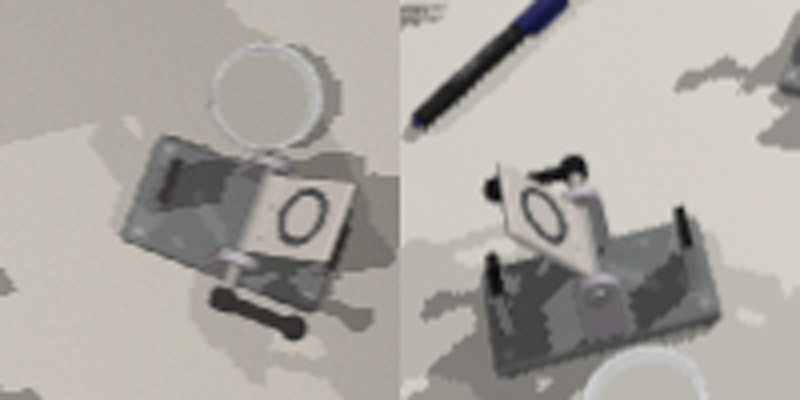

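The flag is past upright, leaning right with the ring visible. The top crop gives FL (122,238), BL (165,135), FR (320,310); hub and ball are at (222,298) and (293,326).

```bash
python3 - <<'E'
from h import *
T=lambda u,v:(310+u/4-.4,145+v/4-.4); S=lambda u,v:(160+(u-400)/4-.4,215+v/4-.4)
FL,BL,FR=[onz("top",T(*p),11) for p in((122,238),(165,135),(320,310))]
d=FL-FR;yaw=np.arctan2(-d[0],d[1]);e=BL-FL
print("FL BL FR",FL,BL,FR,"yaw",yaw,np.arctan2(e[1],e[0]),"C",(FR+BL)/2,np.linalg.norm(d),np.linalg.norm(e))
b,c=[onz("side",S(*p),11) for p in((500,378),(718,315))]
dd=c-b;print("side BR BL",b,c,np.arctan2(-dd[0],dd[1]),np.linalg.norm(dd))
hub=two(T(222,298),S(573,165));print("hub",hub);print("ball",two(T(293,326),S(492,188)))
print("flag edge front/back",two(T(330,262),S(500,165)),two(T(353,180),S(508,232)))
print("dish gap",onz("top",T(267,97),15))
E
```

```text
FL BL FR [ 538.12528997 -167.40459916   11.        ] [ 596.9250498  -190.94798736   11.        ] [ 501.02149589 -277.88530699   11.        ] yaw -0.32400447437472474 -0.38085063492544935 C [ 548.97327284 -234.41664718   11.        ] 116.54474822758927 63.338005052563474
side BR BL [ 564.90081174 -297.67772795   11.        ] [ 600.48215766 -191.98348686   11.        ] -0.32472730657533416 111.52266486185519
hub (array([ 502.20709101, -214.30439837,   52.66991749]), np.float64(0.8396015993345365))
ball (array([ 488.1964693 , -253.62068316,   49.94840077]), np.float64(2.749382513621616))
flag edge front/back (array([ 517.9819507 , -256.04580815,  101.82687557]), np.float64(2.1040028178610424)) (array([ 558.52579846, -269.45859659,  103.59798981]), np.float64(2.6229710959233294))
dish gap [ 619.41874706 -247.27206981   15.        ]
```

Call:
step_arm:
  plan:
    - [0, 0, 0, 0, 0, 8.3]
    - [1.4, -3.5, 0, 0, 0, 0]
    - [1.4, -3.5, 0, 0, 0, 0]
    - [1.4, -3.5, 0, 0, 0, 0]
    - [1.4, -3.5, 0, 0, 0, 0]
    - [1.4, -3.5, 0, 0, 0, 0]
    - [1.4, -3.5, 0, 0, 0, 0]
    - [1.4, -3.5, 0, 0, 0, 0]
    - [1.4, -3.5, 0, 0, 0, 0]
    - [0.1, -0.2, 0, 0, 0, 0]
    - [0, 0, 0, 0, 0, 0]
    - [0, 0, 0, 0, 0, 0]

```text
clock: 8.4
ee_pos: [491.0, -245.7, 144.6]
tool_rot: [0.986, -0.164, -0.0, 0.0]
ft_force: [-0.0, 0.9, 0.4]
grip_width: 0.004
grip_force: 0.0
```

```bash
sed -i 's/^C=.*/C=np.array([550.,-234,0.]);yaw=-.33/' h.py; python3 -c "from h import *;stat();print(loc([502.2,-214.3,52]),loc([488.2,-253.6,50]))"
```

```text
t 8.4 local [-52.1 -30.2 144.6] rot [ 0.986 -0.164 -0.     0.   ] F [-0.   0.9  0.4] grip 0.0
[-51.6   3.1  52. ] [-52.1 -38.6  50. ]
```

Call:
step_arm:
  plan:
    - [0, 0.5, 2, 0, 0, 0]
    - [0, 0, 2.5, 0, 0, 0]
    - [0, 0, 2.5, 0, 0, 0]
    - [0, 0, 0.5, 0, 0, 0]
    - [0, 0, 0.3, 0, 0, 0]
    - [0, 0, 0.3, 0, 0, 0]
    - [0, 0, 0.3, 0, 0, 0]
    - [0, 0, 0.3, 0, 0, 0]
    - [0, 0, 0.3, 0, 0, 0]
    - [0, 0, 0.3, 0, 0, 0]
    - [0, 0, 0, 0, 0, 0]

```text
clock: 9.5
ee_pos: [489.8, -250.2, 51.3]
tool_rot: [0.986, -0.164, -0.0, -0.0]
ft_force: [0.2, 0.1, 0.7]
grip_width: 0.006
grip_force: 0.0
```

```bash
python3 -c "from h import *;shot('c5');stat()"
```

```text
t 9.6 local [-51.7 -34.8  51.5] rot [ 0.986 -0.164 -0.    -0.   ] F [-0.1  0.2 -0.2] grip 0.01
```

View pics/c5.png

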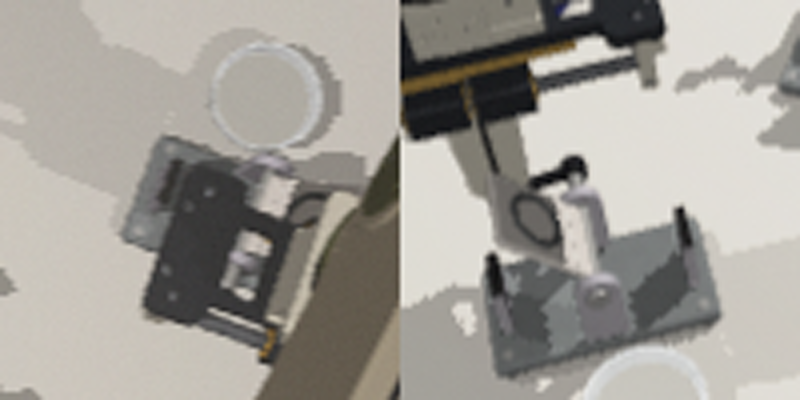

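The flag has gone lower and the stand is where it was. I'll continue down, then retract.

Call:
step_arm:
  plan:
    - [0, 0, 0.3, 0, 0, 0]
    - [0, 0, 0.3, 0, 0, 0]
    - [0, 0, 0.3, 0, 0, 0]
    - [0, 0, 0.3, 0, 0, 0]
    - [0, 0, 0.3, 0, 0, 0]
    - [0, 0, 0, 0, 0, 0]
    - [0, 0, -1, 0, 0, 0]
    - [0, 0, -3, 0, 0, 0]
    - [0, 0, -3, 0, 0, 0]
    - [0, 0, -3, 0, 0, 0]
    - [-3, 3, 0, 0, 0, 0]
    - [-3, 4, 0, 0, 0, 0]
    - [-3, 4, 0, 0, 0, 0]
    - [0, 4, 0, 0, 0, 0]
    - [0, 4, 0, 0, 0, 0]
    - [0, 4, 0, 0, 0, 0]
    - [0, 4, 0, 0, 0, 0]
    - [0, 0, 0, 0, 0, 0]

```text
clock: 11.4
ee_pos: [315.1, -480.8, 137.7]
tool_rot: [0.986, -0.166, 0.0, 0.001]
ft_force: [0.6, -0.3, 0.0]
grip_width: 0.005
grip_force: 0.0
```

```bash
python3 -c "from h import *;shot('c6');stat()"
```

```text
t 11.5 local [-141.9 -305.7  137.2] rot [ 0.986 -0.165  0.    -0.   ] F [-0.1  0.4  0.7] grip 0.0
```

View pics/c6.png

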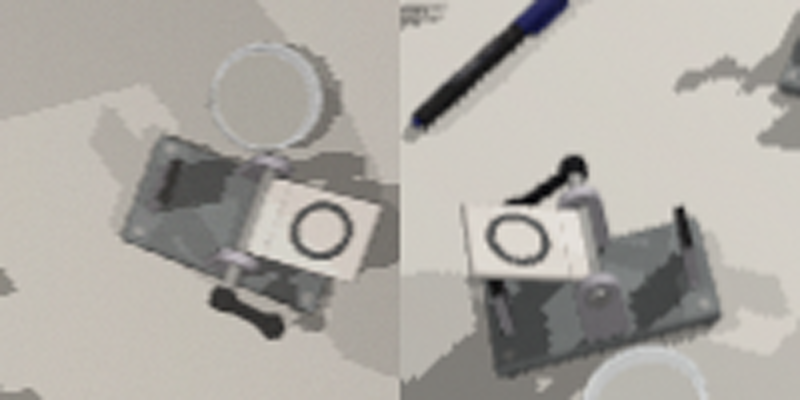

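The flag is at about 150°. Now I'll press its free edge straight down from above.

Call:
step_arm:
  plan:
    - [2, -3.5, 0, 0, 0, 0]
    - [2, -3.5, 0, 0, 0, 0]
    - [2, -3.6, 0, 0, 0, 0]
    - [2, -3.6, 0, 0, 0, 0]
    - [2, -3.6, 0, 0, 0, 0]
    - [2, -3.6, 0, 0, 0, 0]
    - [2.2, -3.6, 0, 0, 0, 0]
    - [0, 0, 0, 0, 0, 0]
    - [0, 0, 0, 0, 0, 0]

```text
clock: 12.4
ee_pos: [533.2, -284.2, 137.0]
tool_rot: [0.987, -0.163, -0.0, 0.0]
ft_force: [-1.3, -0.1, -0.5]
grip_width: 0.003
grip_force: 0.0
```

```bash
python3 - <<'E'
from h import *
stat()
T=lambda u,v:(310+u/4-.4,145+v/4-.4); S=lambda u,v:(160+(u-400)/4-.4,215+v/4-.4)
for a,b in(((355,278),(460,205)),((382,210),(473,280))): p,e=two(T(*a),S(*b));print(loc(p),e)
E
```

```text
t 12.4 local [  0.4 -52.9 137. ] rot [ 0.987 -0.163 -0.     0.   ] F [-1.3 -0.1 -0.5] grip 0.0
[-22.2 -53.1  80.1] 1.6584275269746158
[ 17.9 -55.   73.2] 1.6936714355359743
```

Call:
step_arm:
  plan:
    - [0, 0.4, 1.5, 0, 0, 0]
    - [0, 0, 2, 0, 0, 0]
    - [0, 0, 1.5, 0, 0, 0]
    - [0, 0, 0.4, 0, 0, 0]
    - [0, 0, 0.4, 0, 0, 0]
    - [0, 0, 0.4, 0, 0, 0]
    - [0, 0, 0.4, 0, 0, 0]
    - [0, 0, 0.4, 0, 0, 0]
    - [0, 0, 0.4, 0, 0, 0]
    - [0, 0, 0.4, 0, 0, 0]
    - [0, 0, 0.2, 0, 0, 0]
    - [0, 0, 0, 0, 0, 0]

```text
clock: 13.6
ee_pos: [531.7, -292.4, 57.9]
tool_rot: [0.986, -0.165, 0.001, 0.002]
ft_force: [-1.4, -4.8, 0.8]
grip_width: 0.001
grip_force: 2.7
```

Call:
step_arm:
  plan:
    - [0, 0, 0.1, 0, 0, 0]
    - [0, 0, 0.1, 0, 0, 0]
    - [0, 0, 0.1, 0, 0, 0]
    - [0, 0, 0, 0, 0, 0]
    - [0, 0, 0, 0, 0, 0]

```text
clock: 14.1
ee_pos: [531.7, -292.5, 55.1]
tool_rot: [0.986, -0.165, 0.001, 0.002]
ft_force: [-2.9, -7.6, 1.1]
grip_width: 0.006
grip_force: 2.9
```

```bash
python3 -c "from h import *;shot('c7');stat()"
```

```text
t 14.2 local [  1.6 -61.2  55.1] rot [ 0.986 -0.165  0.001  0.002] F [-3.4 -7.8  0.4] grip 0.01
```

View pics/c7.png

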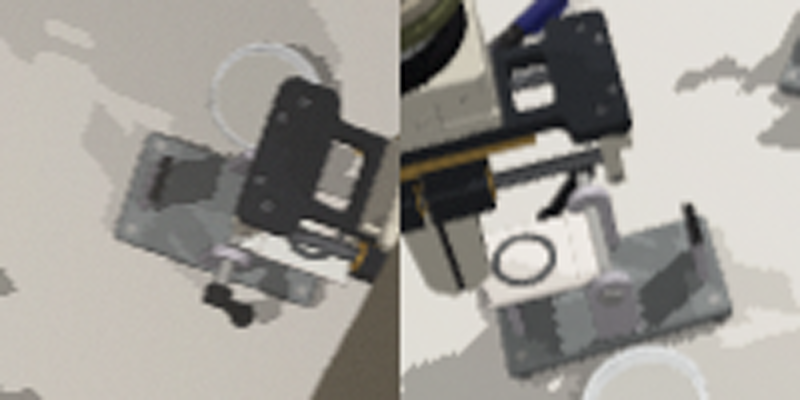

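The finger slid down just outside the edge and nudged the stand about 3 mm. I'll release to the right, lift, and press on the plate itself, farther inboard.

Call:
step_arm:
  plan:
    - [0, 0.5, 0, 0, 0, 0]
    - [0, 0.5, 0, 0, 0, 0]
    - [0, 0, -2, 0, 0, 0]
    - [0, 0, -3, 0, 0, 0]
    - [0, -1.5, 0, 0, 0, 0]
    - [0, -1.5, 0, 0, 0, 0]
    - [0, 0, 0, 0, 0, 0]
    - [0, 0, 0, 0, 0, 0]

```text
clock: 15.0
ee_pos: [537.2, -269.9, 102.2]
tool_rot: [0.987, -0.164, -0.001, -0.0]
ft_force: [0.9, 0.1, 0.5]
grip_width: 0.006
grip_force: 0.0
```

```bash
python3 -c "from h import *;stat()"
```

```text
t 15.0 local [ -0.5 -38.1 102.2] rot [ 0.987 -0.164 -0.001 -0.   ] F [0.9 0.1 0.5] grip 0.01
```

Call:
step_arm:
  plan:
    - [0, 0, 1.5, 0, 0, 0]
    - [0, 0, 1, 0, 0, 0]
    - [0, 0, 0.3, 0, 0, 0]
    - [0, 0, 0.3, 0, 0, 0]
    - [0, 0, 0.3, 0, 0, 0]
    - [0, 0, 0.3, 0, 0, 0]
    - [0, 0, 0.3, 0, 0, 0]
    - [0, 0, 0.3, 0, 0, 0]
    - [0, 0, 0, 0, 0, 0]

```text
clock: 15.9
ee_pos: [537.5, -270.8, 60.2]
tool_rot: [0.986, -0.164, -0.0, -0.0]
ft_force: [-0.3, -0.4, 0.6]
grip_width: 0.001
grip_force: 0.0
```

Call:
step_arm:
  plan:
    - [0, 0, 0.1, 0, 0, 0]
    - [0, 0, 0.1, 0, 0, 0]
    - [0, 0, 0.1, 0, 0, 0]
    - [0, 0, 0, 0, 0, 0]

```text
clock: 16.3
ee_pos: [537.7, -270.9, 57.5]
tool_rot: [0.986, -0.164, -0.0, -0.0]
ft_force: [0.4, 0.6, 0.5]
grip_width: 0.004
grip_force: 0.0
```

Call:
step_arm:
  plan:
    - [0, 0, 0.1, 0, 0, 0]
    - [0, 0, 0.1, 0, 0, 0]
    - [0, 0, 0.1, 0, 0, 0]
    - [0, 0, 0, 0, 0, 0]

```text
clock: 16.7
ee_pos: [537.7, -270.9, 54.5]
tool_rot: [0.986, -0.164, -0.0, -0.0]
ft_force: [-0.4, -0.2, 0.1]
grip_width: 0.008
grip_force: 0.0
```

Call:
step_arm:
  plan:
    - [0, 0, 0.1, 0, 0, 0]
    - [0, 0, 0.05, 0, 0, 0]
    - [0, 0, 0, 0, 0, 0]

```text
clock: 17.0
ee_pos: [537.8, -270.9, 53.1]
tool_rot: [0.986, -0.164, -0.0, -0.0]
ft_force: [0.3, -0.4, -0.3]
grip_width: 0.008
grip_force: 0.0
```

Call:
step_arm:
  plan:
    - [0, 0, 0.1, 0, 0, 0]
    - [0, 0, 0, 0, 0, 0]
    - [0, 0, 0, 0, 0, 0]

```text
clock: 17.3
ee_pos: [537.9, -271.0, 52.7]
tool_rot: [0.986, -0.164, 0.0, 0.0]
ft_force: [-2.9, 1.3, 4.3]
grip_width: 0.005
grip_force: 2.7
```

Call:
step_arm:
  plan:
    - [0, 0, 0.1, 0, 0, 0]
    - [0, 0, 0, 0, 0, 0]
    - [0, 0, 0, 0, 0, 0]

```text
clock: 17.6
ee_pos: [538.1, -271.1, 52.5]
tool_rot: [0.986, -0.164, 0.0, 0.0]
ft_force: [-4.9, 2.9, 10.8]
grip_width: 0.008
grip_force: 5.7
```

The tip is at z = 52.5 with firm contact, so the plate is seated. I'll retract and check.

Call:
step_arm:
  plan:
    - [0, 0, -0.3, 0, 0, 0]
    - [0, 0, -2, 0, 0, 0]
    - [0, 0, -4, 0, 0, 0]
    - [0, 0, -4, 0, 0, 0]
    - [-2, 4, 0, 0, 0, 0]
    - [-3, 4, 0, 0, 0, 0]
    - [-3, 4, 0, 0, 0, 0]
    - [-3, 4, 0, 0, 0, 0]
    - [-3, 4, 0, 0, 0, 0]
    - [0, 4, 0, 0, 0, 0]
    - [0, 3, 0, 0, 0, 0]
    - [0, 0, 0, 0, 0, 0]

```text
clock: 18.8
ee_pos: [315.8, -484.0, 154.0]
tool_rot: [0.986, -0.166, -0.0, 0.001]
ft_force: [0.9, 0.1, -0.2]
grip_width: 0.002
grip_force: 0.0
```

```bash
python3 -c "from h import *;shot('c8');stat()"
```

```text
t 18.9 local [-139.9 -309.   153.7] rot [ 0.986 -0.165 -0.    -0.   ] F [-0.3 -0.2 -0.4] grip 0.01
```

View pics/c8.png

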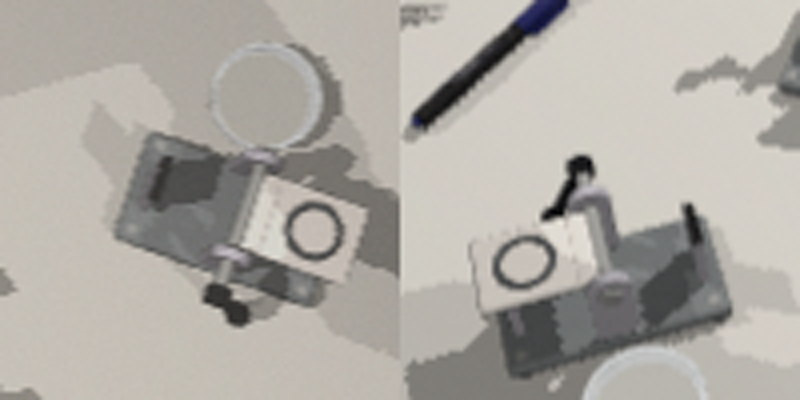

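The ring is up and the plate looks flat. The edge corners are at top (368,208)/(350,282) and side (470,242)/(485,310). I'll check their height numerically.

```bash
python3 - <<'E'
from h import *
T=lambda u,v:(310+u/4-.4,145+v/4-.4); S=lambda u,v:(160+(u-400)/4-.4,215+v/4-.4)
for a,b in(((348,280),(470,242)),((369,209),(484,306)),((315,232),(525,262)),((237,322),(548,215))): p,e=two(T(*a),S(*b));print(loc(p),p.round(),e)
FL,BL,FR=[onz("top",T(*p),11) for p in((114,237),(152,133),(315,305))]
d=FL-FR;print("C",(FR+BL)/2,np.arctan2(-d[0],d[1]))
E
```

```text
[-19.2 -55.3  54. ] [ 514. -280.   54.] 1.0498967721421126
[ 20.7 -53.6  54.1] [ 552. -291.   54.] 1.0824246369744437
[ -0.5 -31.1  51.2] [ 539. -263.   51.] 1.2085055368677267
[-54.9 -16.3  12.7] [ 493. -232.   13.] 0.6459957610291935
C [ 550.78619676 -229.37226849   11.        ] -0.30109759394163493
```

```bash
python3 -c "from rig import r;print(r.close_job())"
```

```text
the job is handed in; nothing more can be done
None
```

The dish stand's flag now lies flat on the right-hand rest, ring up, and the job is handed in at about 19 s; however, my fingertip wedged against the ball and later the flag edge, shoving the stand about 15 mm and turning it about 7°, against your instruction, and I left it there; the dish did not move, and I touched nothing else.

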